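# Level a stage plate with a taper shim

### The arm

A 6-joint arm with a two-finger parallel gripper is mounted at the origin on a cart in front of the work surface, level with it; the furniture and walls round the work are solid. World frame = base frame: x ahead of the robot, y to its left, z up, the work surface at z = 0. Lengths are in m, angles in rad, forces in N, time in s.
With the tool pointing down it reaches from about 0.25 to 0.775 m from the base axis. Payload 4 kg.
Tool frame: the origin (TCP) lies on the centre line of the jaws, within the pads' length; the fingertips stand env.tcp_to_tips ahead of it and the grasp point (between the pads) lies 6 mm ahead of it (env.tcp_to_tips is the distance from the TCP to the fingertips, in m); z points along the fingers, y is the line along which they close (so a half turn about z gives the same grasp; the last joint's range is limited). The gripper opens to 85 mm and grips with 20 to 120 N. Pads are 22 mm wide; open, the fingers measure 114 mm over their backs; the gripper's body (76 mm by 85 mm) begins 54 mm behind the grasp point. The pads swing forward as they close: fully open they stand 13 mm farther back than shut.
Start: joints at [1.224, 0.087, 1.371, -0, 1.684, -0.103], TCP at [0.133, 0.534, 0.256] pointing down, gripper open.
Joint ranges: [-3.1, 3.1], [-0.76, 2.03], [0.27, 2.55], [-1.08, 4.22], [0.17, 2.65], [-2.57, 2.57]. Speed limits (rad/s): [2.79, 2.79, 3.14, 3.14, 3.14, 3.14].

### API

Orientations are given as a 3x3 rotation matrix whose columns are the frame's x, y, z axes.
In Python, from workcell import env gives the robot as it stands. The module is installed in compiled form; this text tells all that it offers.
- The arm moves only by the shell command python3 -m inch 'ROWS' [FORCE]. ROWS is text: rows parted by semicolons, each of 7 numbers parted by spaces: the finger opening in mm, from 0 to 85.4, then the shift along the tool's x, y, z in mm, then the turn, a rotation vector about the tool's x, y, z in rad. In form: jaw tx ty tz ax ay az; .... A call has 1 to 12 rows; each row is the pose to reach, as a shift and turn from the pose commanded when the call began, along the tool's axes at that moment; what a row does not reach only later rows make up. A row lasts 1/12 s, in which the tool goes at most 41.7 mm and 7.16 degrees, less where a joint would pass 70% of its speed; a pose out of reach is approached as far as the arm can. A call with a gripper value outside its range is refused whole. The fingers move at their own pace and stop on an object; FORCE is the grip in N (left out, the last holds). Time passes only in rows, so rows that repeat a pose let the fingers close. It gives the time, the measured TCP pose, the force, the opening and the grip force at its end, in the units of the state.
- env.read_state(): the state, without advancing time (a new reading comes with each control period).
- env.capture(name): name is "scene" or "side" or "wrist"; returns a dict with "image" (480x640x3 uint8, blue, green, red), "mtx" (3x3 intrinsics, pixels), "T" (4x4, takes a point from camera to world coordinates); the wrist camera has in their place "tool_from_camera" (4x4, takes a point from camera to tool coordinates, whose origin is the TCP and whose axes are the flange's). Camera axes: x right, y down, z forward; pixel columns grow to the right and rows downward; lengths in m; the calibration is good to about 2 mm. The wrist camera is an equidistant fisheye: a pixel r from the principal point sees the ray r / f radians off the axis. A picture is of the moment at which its call begins: read the wrist's pose just before it. There is no depth.
- env.sign_off(): hands the job in; it is judged then, once.
The state is a dict: "clock": time; "qpos": joint angles; "joint_velocities": joint speeds; "effort": joint torques, N m; "position": TCP position; "eef_rot": TCP orientation; "contact_force": force on the tool from outside, world axes, zero at the start; "torque": the same for the moment, N m; "opening": finger opening in m; "grasp_force": force on a finger pad.
Only numpy, scipy, OpenCV 4.12 (cv2) and the standard library are available. Lean on these libraries where they do the work, as an engineer would, in place of code of your own. Each camera call takes 0.05 s, during which the arm holds its last target. There are 200 camera calls.

### The job

Set the ball level, without dropping it, on the middle of the tilted stage plate, lying along the plate from its pivot side to its low nose. Then take the steel taper shim and push it, thin end first, under the foot at the low nose until the level's ball stands centred between its two marks, without forcing the shim and without lifting the nose well past level. Let go, so that the shim alone holds the plate level, and leave the other things where they are.

Things in the scene. Friction and masses are not known exactly. Their poses are not given: they have to be found in the camera images.
- stage_plate: Steel plate 146 x 120 x 10 mm with a 40 mm wide nose, pivoted over a fixed dark base. Origin on the pivot axis, 30 mm above the worktop, at mid-thickness; x runs from the pivot side to the nose, z up out of its flat top (5 mm above origin). The nose starts 3 degrees (8 mm) low on a stop. The plate swings up freely, falls back when let go, and presses on a shim under its foot with 4 to 7 N.
- plate_mid (a point): Point on the plate's flat top, in the middle of the 146 x 120 mm rectangle (70 mm from the pivot axis), where the level goes; axes as the plate's.
- nose (a point): Top of the nose, 165 mm from the pivot axis, straight above the foot: a round-ended screw foot 14 mm thick that hangs under the nose. The nose ends 13 mm farther out. The foot's length differs each time by up to 2.5 mm either way, hidden: its lower end is 12 to 17 mm above the worktop when the plate is level, 4 to 9 mm at the start.
- level: Ball level: aluminium bar 120 x 26 x 26 mm with a white tube along its top (top at 32 mm) in which a dark steel ball runs. Origin at the centre of the underside, x along its length, z up. About 0.24 kg. It may lie either way round.
- wedge: Steel taper shim 150 x 30 mm, 0.28 kg. Origin on the underside below its grip block (36 long, 30 wide, 44 mm high, on a heel 40 long, 21 high); x points to the thin end. Taper from x = 20 mm (21 mm thick) to the tip at x = 130 mm (3 mm thick): 1 mm rise per 6 mm. It slides flat on the worktop and stays where left under the foot; pushing it in takes 5 to 15 N.
- specimen: Bystander: round moulded specimen, 30 mm across, 18 mm high; origin under its centre.
- hex_slug: Bystander: hexagonal steel sample, 28 mm across, 24 mm high; origin under its centre.
- round_slug: Bystander: round steel sample, 27 mm across, 27 mm high; origin under its centre.
- eyepiece: Bystander: microscope eyepiece standing on its tube, 32 mm across, 46 mm high; origin under its centre.
- ball (a joint): Place of the dark ball along the level's x axis in m: 0 is centred, 10 mm per degree of tilt, stops at +-25 mm. It runs to the lower end and lags by about 0.3 s. Two black rings stand 9 mm either side of the centre; the ball is 11 mm across, so it is clear between them within +-3 mm.
There are look-alikes about, which are no part of the job. What is shaped like the wedge but green or purple is not meant.

How it is judged:
On the way, in this order (a step that is already met when the one before it is completed fails the run):
1. the level stands on the middle of the plate, along it, let go, the nose still low (horizontal distance between level and plate_mid below 0.025 m and angle between the x axis of level and the x axis of stage_plate, either way round below 0.175 rad and z of level in the frame of plate_mid below 0.004 m and z of level in the frame of stage_plate above 0 m and contact force between level and stage_plate above 0.5 N and contact force between the fingers and level below 0.1 N and angle between stage_plate's own z axis and vertical above 0.035 rad), for 0.2 s.
2. the shim carries the foot and the level's ball is centred (contact force between wedge and stage_plate above 1 N and x of nose in the frame of wedge between 0.02 and 0.13 m and y of nose in the frame of wedge between -0.016 and 0.016 m and value of joint ball between -0.003 and 0.003 m and angle between level's own z axis and vertical below 0.0075 rad), for 0.2 s.
At the end, for the whole second after the job is handed in: Level on the plate within 25 mm of its middle and 10 degrees of its length; the shim's taper carries the foot, centred within 16 mm, over 1 N; ball within 3 mm of centre, level within 0.43 degrees of horizontal; all let go and at rest (all of step 2 and horizontal distance between level and plate_mid below 0.025 m and angle between the x axis of level and the x axis of stage_plate, either way round below 0.175 rad and z of level in the frame of plate_mid below 0.004 m and z of level in the frame of stage_plate above 0 m and contact force between level and stage_plate above 0.5 N and contact force between the fingers and level below 0.1 N and linear speed of each of level, wedge, stage_plate below 0.01 m/s); the robot touches nothing.
It fails at once if the level is dropped: it moves faster than 0.4 m/s out of the fingers' hold (contact force between the fingers and level below 0.1 N and linear speed of level above 0.4 m/s).
It fails at once if the shim is forced: more than 20 N between shim and plate or foot (contact force between wedge and stage_plate above 20 N).
It fails at once if the nose is lifted more than 4 mm (1.4 degrees) past level (height (world z) of nose above 0.039 m).
It fails at once if a bystander is moved by more than 20 mm (distance of any of specimen, hex_slug, round_slug, eyepiece from where it was at the start of the episode above 0.02 m).
It also fails if it takes over 70 s, if anything falls off the work surface, if the arm or the gripper's body presses on something with over 40 N, if the wrist force passes 120 N, or if a joint passes its speed limit or range.

## Working session

There is one attempt and no reset: what is moved stays moved. The work goes in short steps, Python scripts to look and compute and a shell command to move; the robot and the scene stay as the last step left them, time stands still between calls to the robot, and variables do not carry over. Pictures are saved under pics/ and viewed, at most 10 in all, crops included, and the job is handed in when it is done.

```bash
mkdir -p pics; cat > h.py <<'E'
import numpy as np, cv2
from workcell import env
def ray(c,u,v):
    m=c["mtx"]; d=np.array([(u-m[0,2])/m[0,0],(v-m[1,2])/m[1,1],1.]); T=c["T"]
    return T[:3,3],T[:3,:3]@d
def onz(c,u,v,z):
    o,d=ray(c,u,v); return o+d*(z-o[2])/d[2]
def proj(c,p):
    T=c["T"]; q=T[:3,:3].T@(np.array(p)-T[:3,3]); q=c["mtx"]@q; return q[:2]/q[2]
E
python3 - <<'E'
from h import *
for n in("scene","side"):
    c=env.capture(n); cv2.imwrite(f"pics/{n}0.png",c["image"]); np.savez(n+"0.npz",**c); print(n,c["T"].round(3).tolist(),c["mtx"].round(0).tolist())
s=env.read_state(); print(s["clock"],s["position"],s["eef_rot"].round(3) if hasattr(s["eef_rot"],'round') else s["eef_rot"],env.tcp_to_tips)
E
```

```text
scene [[-0.804, -0.415, 0.425, -0.014], [-0.594, 0.572, -0.566, 0.78], [-0.008, -0.707, -0.707, 1.016], [0.0, 0.0, 0.0, 1.0]] [[519.0, 0.0, 317.0], [0.0, 519.0, 245.0], [0.0, 0.0, 1.0]]
side [[0.99, -0.082, 0.115, 0.389], [-0.138, -0.404, 0.904, -1.365], [-0.028, -0.911, -0.412, 0.684], [0.0, 0.0, 0.0, 1.0]] [[608.0, 0.0, 309.0], [0.0, 608.0, 246.0], [0.0, 0.0, 1.0]]
0.1 [0.1326438  0.5333606  0.25525401] [[-0.97   0.241 -0.001]
 [ 0.241  0.97  -0.002]
 [ 0.    -0.002 -1.   ]] 0.025
```

View pics/scene0.png

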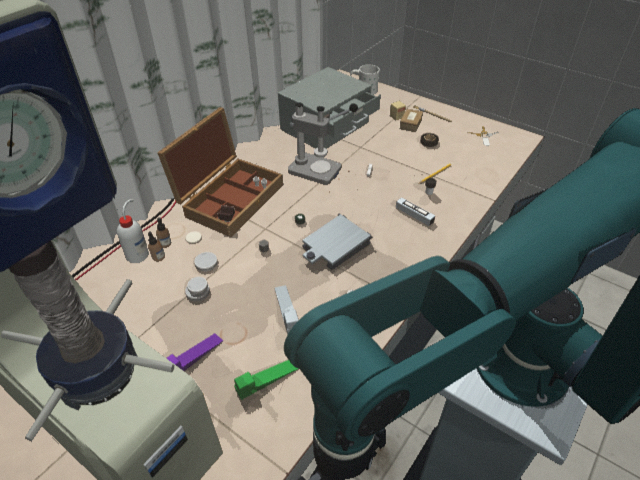

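View pics/side0.png

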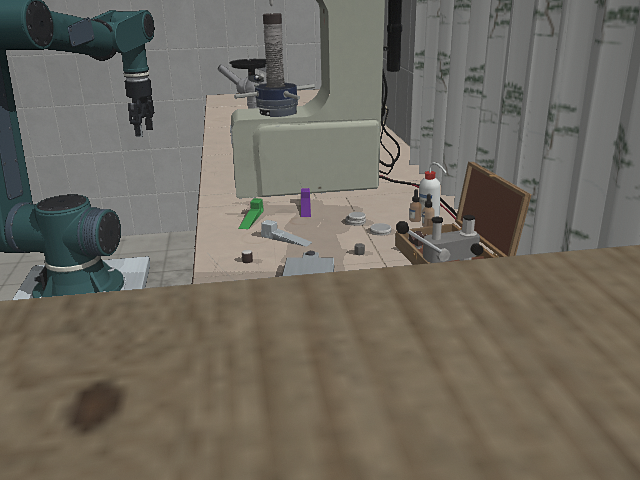

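The scene view shows the level at (415,210) and the plate at (337,240), with its nose at (308,252). There are three wedge shapes: a steel-grey one at (285,308), which is (285,235) in the side view, a purple one at (195,350) and a green one at (265,378). The grey one fits "steel taper shim". I'll confirm in an enlarged crop.

```bash
python3 - <<'E'
import cv2,numpy as np
a=cv2.imread("pics/scene0.png")[185:335,250:450]; b=cv2.imread("pics/side0.png")[190:280,220:400]
a=cv2.resize(a,None,fx=4,fy=4,interpolation=2); cv2.imwrite("pics/cropA.png",a)
cv2.imwrite("pics/cropB.png",cv2.resize(b,None,fx=4.4,fy=4.4,interpolation=2))
E
```

```text
(no output)
```

View pics/cropA.png

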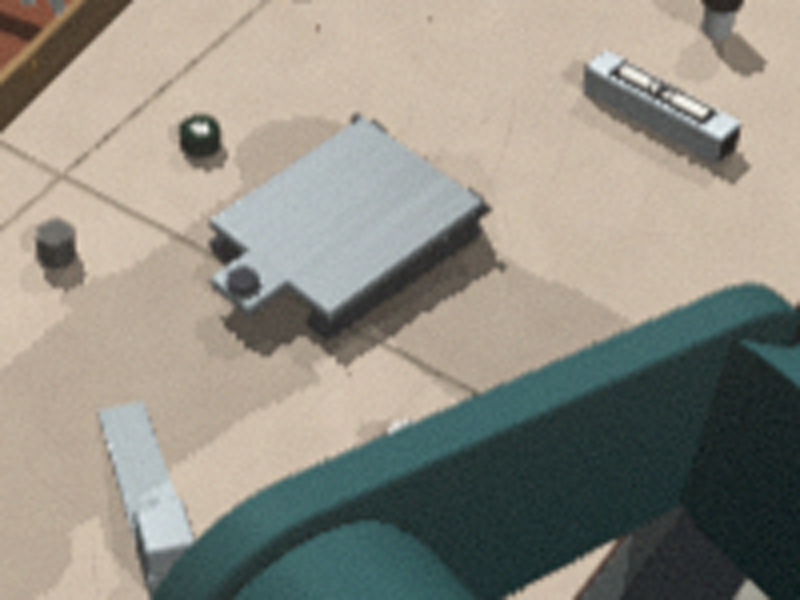

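View pics/cropB.png

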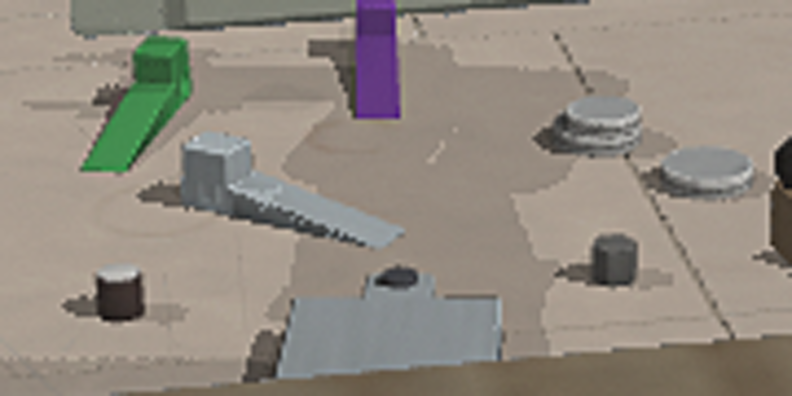

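```bash
python3 - <<'E'
from h import *
c=dict(np.load("scene0.npz")); s=dict(np.load("side0.npz"))
A=lambda x,y:(250+x/4,185+y/4); B=lambda x,y:(220+x/4.4,190+y/4.4)
P=lambda n,c,uv,z:print(n,onz(c,*uv,z).round(4))
for n,x,y,z in[("pivL",360,118,.035),("pivR",485,207,.035),("nR",330,315,.028),("nL",212,222,.028),("screw",243,280,.028),("nose end1",213,282,.026),("nose end2",240,308,.026),
 ("lev1",605,52,.026),("lev2",740,128,.026),("lev3",722,138,.026),("lev4",585,65,.026),("tipA",100,410,.003),("tipB",145,403,.003),("blk1",137,516,.044),("blk2",182,502,.044),("blk",155,550,.044),("blk",193,543,.044),("hex",57,230,.024),("rnd",200,130,.02),("eyep",720,5,.046)]: P(n,c,A(x,y),z)
for n,x,y,z in[("tip1",380,248,.003),("tip2",403,232,.003),("blkt1",182,145,.044),("blkt2",215,133,.044),("blkt3",250,142,.044),("blkt4",220,155,.044),("specimenlike top",120,272,.046),("round",614,240,.026)]: P("S "+n,s,B(x,y),z)
E
```

```text
pivL [ 0.5931 -0.1421  0.035 ]
pivR [ 0.473  -0.1172  0.035 ]
nR [0.5041 0.0209 0.028 ]
nL [ 0.6186 -0.0025  0.028 ]
screw [0.5687 0.0289 0.028 ]
nose end1 [0.5849 0.0405 0.026 ]
nose end2 [0.5563 0.0488 0.026 ]
lev1 [ 0.4937 -0.3172  0.026 ]
lev2 [ 0.3741 -0.3001  0.026 ]
lev3 [ 0.3794 -0.2832  0.026 ]
lev4 [ 0.4981 -0.2957  0.026 ]
tipA [0.5882 0.1556 0.003 ]
tipB [0.5687 0.1341 0.003 ]
blk1 [0.4945 0.2305 0.044 ]
blk2 [0.4796 0.2069 0.044 ]
blk [0.4707 0.2435 0.044 ]
blk [0.4561 0.2266 0.044 ]
hex [0.7017 0.0624 0.024 ]
rnd [ 0.6879 -0.0784  0.02  ]
eyep [ 0.4415 -0.3924  0.046 ]
S tip1 [0.5724 0.1283 0.003 ]
S tip2 [0.5899 0.1495 0.003 ]
S blkt1 [0.4588 0.2214 0.044 ]
S blkt2 [0.4812 0.2376 0.044 ]
S blkt3 [0.502  0.2175 0.044 ]
S blkt4 [0.4813 0.1996 0.044 ]
S specimenlike top [0.4105 0.0308 0.046 ]
S round [0.7051 0.0616 0.026 ]
```

The crops confirm the following:
- **Shim:** the steel-grey shim has its block at about (0.48, 0.22) and its tip at (0.58, 0.14).
- **Plate:** the middle is near (0.547, -0.060), heading about 78.5°.
- **Level:** it lies at (0.436, -0.299), heading about -6.5°.

I'm moving above the level now.

```bash
python3 -m inch '85 -248 -368 25 0 0 -0.13; 85 -248 -368 25 0 0 -0.13; 85 -248 -368 25 0 0 -0.13; 85 -248 -368 25 0 0 -0.13; 85 -248 -368 25 0 0 -0.13; 85 -248 -368 25 0 0 -0.13; 85 -248 -368 25 0 0 -0.13; 85 -248 -368 25 0 0 -0.13; 85 -248 -368 25 0 0 -0.13; 85 -248 -368 25 0 0 -0.13; 85 -248 -368 25 0 0 -0.13; 85 -248 -368 25 0 0 -0.13'; cat >> h.py <<'E'
def tool(p,yaw=None):
    "shift (mm) and turn to bring the TCP to p, tool y at yaw deg"
    s=env.read_state(); R=np.array(s["eef_rot"]); d=R.T@(np.array(p)-s["position"])*1e3
    y=np.degrees(np.arctan2(R[1,1],R[0,1])); print("t",round(s["clock"],2),"pos",np.round(s["position"],4),"yaw",y.round(2),"F",np.round(s["contact_force"],1),"open",round(s["opening"],4))
    print("shift",d.round(1),"az",None if yaw is None else round(-np.radians(yaw-y),3))
def wrist():
    s=env.read_state(); c=env.capture("wrist"); W=np.eye(4); W[:3,:3]=s["eef_rot"]; W[:3,3]=s["position"]
    c["T"]=W@c["tool_from_camera"]; return c
def wz(c,u,v,z):
    m=c["mtx"]; d=np.array([u-m[0,2],v-m[1,2]]); r=np.hypot(*d); th=r/m[0,0]
    d=np.r_[d/max(r,1e-9)*np.sin(th),np.cos(th)]; T=c["T"]; d=T[:3,:3]@d; o=T[:3,3]; return o+d*(z-o[2])/d[2]
E
python3 -c "
from h import *
tool([.436,-.299,.2],83.5)"
```

```text
clock: 1.1
position: [0.2855, 0.1125, 0.2306]
eef_rot: [[-0.992, 0.123, 0.0], [0.123, 0.992, -0.003], [-0.0, -0.003, -1.0]]
contact_force: [0.5, 1.4, 0.5]
opening: 0.0849
grasp_force: 0.0
t 1.1 pos [0.2855 0.1125 0.2306] yaw 82.93 F [0.5 1.4 0.5] open 0.0849
shift [-200.  -389.8   31.6] az -0.01
```

```bash
python3 -m inch '85 -200 -391 30 0 0 -0.01; 85 -200 -391 30 0 0 -0.01; 85 -200 -391 30 0 0 -0.01; 85 -200 -391 30 0 0 -0.01; 85 -200 -391 30 0 0 -0.01; 85 -200 -391 30 0 0 -0.01; 85 -200 -391 30 0 0 -0.01; 85 -200 -391 30 0 0 -0.01; 85 -200 -391 30 0 0 -0.01; 85 -200 -391 30 0 0 -0.01; 85 -200 -391 30 0 0 -0.01; 85 -200 -391 30 0 0 -0.01' >/dev/null
python3 -c "
from h import *
tool([.436,-.299,.2],83.5)
c=wrist(); cv2.imwrite('pics/w1.png',c['image']); np.savez('w1.npz',**c); print(c['mtx'])
c=env.capture('scene'); np.savez('scene1.npz',**c); cv2.imwrite('pics/scene1.png',c['image'])"
```

```text
t 2.1 pos [ 0.44   -0.2975  0.1991] yaw 83.87 F [-1.  -0.5  0. ] open 0.0851
shift [ 3.8 -1.9 -0.8] az 0.007
[[371.64829954   0.         323.75131608]
 [  0.         371.64829954 244.1223525 ]
 [  0.           0.           1.        ]]
```

View pics/w1.png

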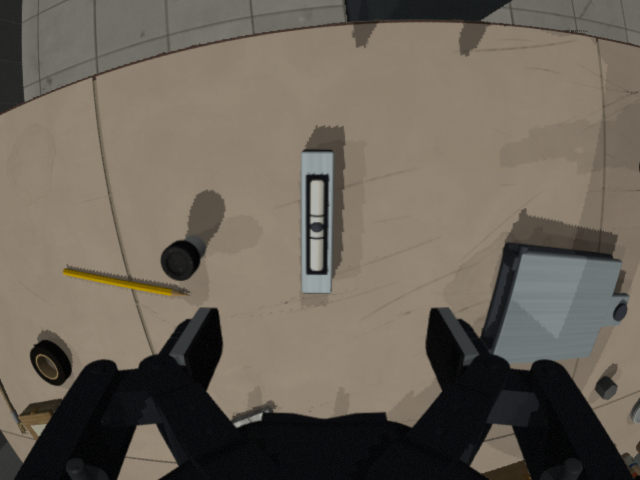

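The wrist view shows the level's top face from (302,151) to (331,293), with the ball at (317,227). The eyepiece stands to the left at (180,260), and the plate is on the right.

```bash
python3 -c "
from h import *
c=dict(np.load('w1.npz'))
p=[wz(c,*q,.026) for q in [(302,151),(333,151),(331,293),(303,293)]]; p=np.array(p); print(p.round(4)); m=p.mean(0); a=(p[0]+p[1]-p[2]-p[3]); yaw=np.degrees(np.arctan2(a[1],a[0])); print(m,yaw)
for q,z in [((520,245),.035),((619,260),.028),((494,360),.035),((620,311),.028)]: print(wz(c,*q,z).round(4))
tool([m[0],m[1],.013],yaw-90)
tool([m[0],m[1],.013],yaw+90)"
```

```text
[[ 0.3775 -0.3073  0.026 ]
 [ 0.3801 -0.2834  0.026 ]
 [ 0.4986 -0.297   0.026 ]
 [ 0.4961 -0.3209  0.026 ]]
[ 0.4380931 -0.3021471  0.026    ] 173.45379001215213
[ 0.4706 -0.1276  0.035 ]
[0.5044 0.0105 0.028 ]
[ 0.589  -0.1433  0.035 ]
[0.569  0.0291 0.028 ]
t 2.2 pos [ 0.4392 -0.2939  0.2   ] yaw 84.04 F [-0.7  0.1  0.4] open 0.0854
shift [ -0.2  -8.8 187. ] az 0.01
t 2.2 pos [ 0.4392 -0.2939  0.2   ] yaw 84.04 F [-0.7  0.1  0.4] open 0.0854
shift [ -0.2  -8.8 187. ] az -3.131
```

```bash
python3 -m inch '60 0 -9 40 0 0 0.01; 60 0 -9 80 0 0 0.01; 60 0 -9 120 0 0 0.01; 60 0 -9 150 0 0 0.01; 60 0 -9 165 0 0 0.01; 60 0 -9 170 0 0 0.01; 60 0 -9 170 0 0 0.01; 60 0 -9 170 0 0 0.01' 40
python3 -c "
from h import *
tool([.438,-.302,.030],83.5)"
```

```text
clock: 2.87
position: [0.4389, -0.3029, 0.0327]
eef_rot: [[-0.994, 0.112, 0.002], [0.112, 0.994, -0.001], [-0.002, -0.001, -1.0]]
contact_force: [0.0, 0.3, 0.8]
opening: 0.06
grasp_force: 0.0
t 2.87 pos [ 0.4389 -0.3029  0.0327] yaw 83.55 F [0.  0.3 0.8] open 0.06
shift [1.  0.8 2.7] az 0.001
```

```bash
python3 -m inch '0 1 1 3 0 0 0; 0 1 1 3 0 0 0; 0 1 1 3 0 0 0; 0 1 1 3 0 0 0; 0 1 1 3 0 0 0; 0 1 1 3 0 0 0; 0 1 1 -5 0 0 0; 0 1 1 -20 0 0 0; 0 1 1 -50 0 0 0; 0 1 1 -80 0 0 0; 0 1 1 -90 0 0 0; 0 1 1 -90 0 0 0' 45
python3 -c "
from h import *
tool([.547,-.06,.12],-11.5)"
```

```text
clock: 3.87
position: [0.4386, -0.3036, 0.1247]
eef_rot: [[-0.993, 0.114, 0.005], [0.114, 0.994, -0.005], [-0.006, -0.004, -1.0]]
contact_force: [1.0, -0.3, -2.7]
opening: 0.0251
grasp_force: 44.9
t 3.87 pos [ 0.4386 -0.3036  0.1247] yaw 83.47 F [ 1.  -0.3 -2.7] open 0.0251
shift [-80.  254.4   4.1] az 1.658
```

```bash
python3 -m inch '0 -79 252 0 0 0 1.3; 0 -79 252 0 0 0 1.3; 0 -79 252 0 0 0 1.3; 0 -79 252 0 0 0 1.3; 0 -79 252 0 0 0 1.3; 0 -79 252 0 0 0 1.3; 0 -79 252 0 0 0 1.3; 0 -79 252 0 0 0 1.3; 0 -79 252 0 0 0 1.3; 0 -79 252 0 0 0 1.3; 0 -79 252 0 0 0 1.3; 0 -79 252 0 0 0 1.3' >/dev/null
python3 -c "
from h import *
tool([.546,-.062,.12],-12)
c=env.capture('scene'); np.savez('scene2.npz',**c); cv2.imwrite('pics/s2.png',cv2.resize(c['image'][180:345,230:450],None,fx=3.6,fy=3.6,interpolation=2))"
```

```text
t 4.87 pos [ 0.5427 -0.0603  0.1182] yaw 8.88 F [ 0.6 -0.1 -2.3] open 0.0253
shift [-2.2  3.  -1.8] az 0.365
```

View pics/s2.png

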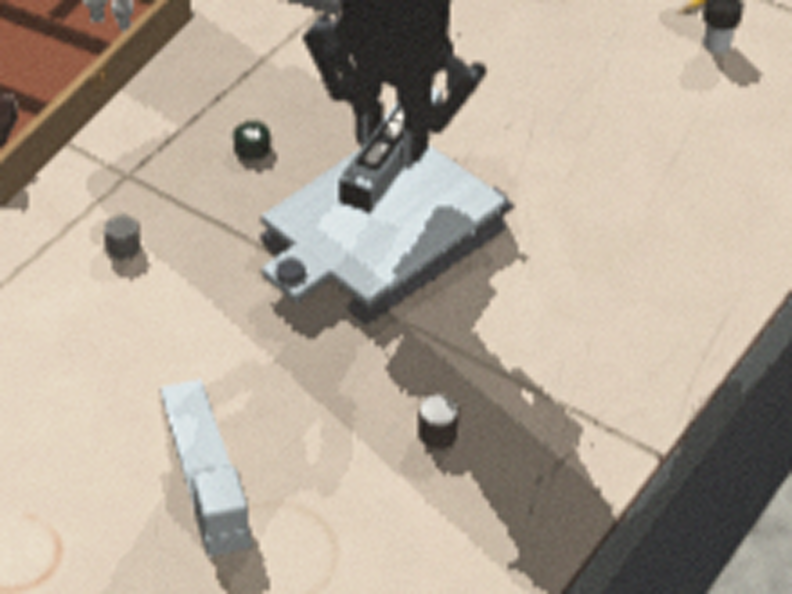

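```bash
python3 -m inch '0 -2 3 15 0 0 0.365; 0 -2 3 15 0 0 0.365; 0 -2 3 15 0 0 0.365; 0 -2 3 15 0 0 0.365; 0 -2 3 15 0 0 0.365' >/dev/null
python3 -m inch '0 0 0 10 0 -0.052 0; 0 0 0 20 0 -0.052 0; 0 0 0 28 0 -0.052 0; 0 0 0 28 0 -0.052 0; 0 0 0 28 0 -0.052 0' >/dev/null
python3 -c "
from h import *
tool([.546,-.062,.061],-12); print(env.read_state()['eef_rot'].round(3).tolist())"
```

```text
t 5.75 pos [ 0.5466 -0.0623  0.0771] yaw -11.87 F [ 0.5 -0.2 -2.6] open 0.0251
shift [ 1.  -0.7 16. ] az 0.002
[[0.205, 0.979, -0.013], [0.977, -0.206, -0.05], [-0.051, -0.003, -0.999]]
```

```bash
python3 -m inch '0 1 0 6 0 0 0; 0 1 0 11 0 0 0; 0 1 0 14 0 0 0; 0 1 0 14 0 0 0; 0 1 0 14 0 0 0' | egrep 'pos|force'
python3 -m inch '0 0 0 1 0 0 0; 0 0 0 2 0 0 0; 0 0 0 2 0 0 0; 0 0 0 2 0 0 0' | egrep 'pos|force'
```

```text
position: [0.5474, -0.0622, 0.064]
contact_force: [0.0, 0.1, -1.7]
grasp_force: 45.3
position: [0.5475, -0.0622, 0.0624]
contact_force: [0.2, -0.2, -3.4]
grasp_force: 45.3
```

```bash
python3 -m inch '0 0 0 1 0 0 0; 0 0 0 1 0 0 0; 0 0 0 1 0 0 0' | egrep 'pos|force'
python3 -m inch '0 0 0 1 0 0 0; 0 0 0 1 0 0 0; 0 0 0 1 0 0 0' | egrep 'pos|force'
```

```text
position: [0.5476, -0.0622, 0.0614]
contact_force: [0.3, 0.4, -2.1]
grasp_force: 45.3
position: [0.5476, -0.0622, 0.0613]
contact_force: [-3.7, 0.9, 4.8]
grasp_force: 46.2
```

Contact. Releasing and backing off.

```bash
python3 -m inch '32 0 0 0 0 0 0; 40 0 0 0 0 0 0; 60 0 0 0 0 0 0; 60 0 0 0 0 0 0; 60 0 0 0 0 0 0; 60 0 0 -15 0 0 0; 60 0 0 -40 0 0 0; 60 0 0 -80 0 0 0; 60 0 0 -100 0 0 0; 60 0 0 -100 0 0 0; 60 0 0 -100 0 0 0' | egrep 'pos|force|clock|open'
python3 - <<'E'
from h import *
tool([.48,.22,.15],52)
c=dict(np.load("scene2.npz")); A=lambda x,y:(230+x/3.6,180+y/3.6)
b=np.array([onz(c,*A(x,y),.044) for x,y in[(192,475),(232,467),(247,505),(208,517)]]); t=np.array([onz(c,*A(x,y),.003) for x,y in[(163,388),(200,380)]])
d=t.mean(0)-b.mean(0); print(b.round(4),t.round(4),b.mean(0),t.mean(0),np.degrees(np.arctan2(d[1],d[0])),np.hypot(*d[:2]))
print("screw",onz(c,*A(291,270),.029),"corners",[onz(c,*A(x,y),z).round(4) for x,y,z in[(508,203,.035),(263,222,.028),(368,303,.028),(263,270,.026),(292,296,.026)]])
c=wrist(); np.savez("w2.npz",**c); cv2.imwrite("pics/w2.png",c["image"])
E
```

```text
clock: 7.92
position: [0.5496, -0.0574, 0.162]
contact_force: [0.7, -0.7, -0.7]
opening: 0.0598
grasp_force: 0.0
t 7.92 pos [ 0.5496 -0.0574  0.162 ] yaw -11.91 F [ 0.7 -0.7 -0.7] open 0.0598
shift [ 257.3 -125.4   -1.8] az -1.115
[[0.5001 0.2271 0.044 ]
 [0.483  0.2066 0.044 ]
 [0.4563 0.2251 0.044 ]
 [0.4706 0.2472 0.044 ]] [[0.5871 0.1559 0.003 ]
 [0.5705 0.1346 0.003 ]] [0.47748463 0.22650203 0.044     ] [0.57880528 0.14523649 0.003     ] -38.73180924650005 0.12988442547402107
screw [0.5679623 0.0294925 0.029    ] corners [array([ 0.4741, -0.1182,  0.035 ]), array([0.6157, 0.001 , 0.028 ]), array([0.5038, 0.0225, 0.028 ]), array([0.5864, 0.0393, 0.026 ]), array([0.5534, 0.0477, 0.026 ])]
```

View pics/w2.png

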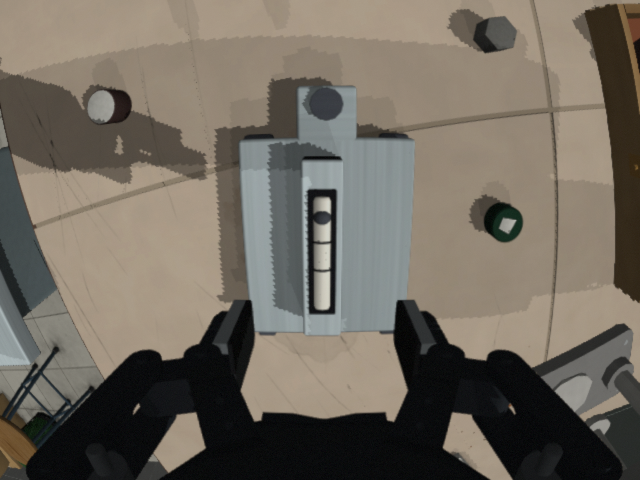

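The level lies along the plate, from (322,157) to (321,333) in the image. Its ball is at the low nose end (321,217), and the screw head is at (324,103).

```bash
python3 - <<'E'
from h import *
c=dict(np.load("w2.npz"))
f=lambda u,v,z: wz(c,u,v,z)[:2]
print("level ends",f(322,158,.056),f(321,333,.06),"centre",(f(322,158,.054)+f(321,333,.060))/2)
pL,pR=f(241,140,.028),f(413,140,.028); print("front corners",pL,pR)
n=(f(299,87,.026)+f(355,87,.026))/2; print("nose end",n,"screw",f(324,103,.029)); q=(pL+pR)/2
print("front mid",q,"back",f(257,332,.035),f(395,332,.035))
d=pL-pR; print("heading",np.degrees(np.arctan2(d[1],d[0]))-90)
tool([.4785,.224,.13],52)
E
```

```text
level ends [ 0.56086368 -0.00290454] [ 0.53575137 -0.11803831] centre [ 0.54828175 -0.06059193]
front corners [0.5100292  0.01777666] [ 0.62250794 -0.00570975]
nose end [0.57316999 0.0396473 ] screw [0.5689656  0.02928991]
front mid [0.56626857 0.00603345] back [ 0.48347305 -0.12408125] [ 0.58862629 -0.1466346 ]
heading 78.20567683086875
t 7.97 pos [ 0.5485 -0.0572  0.1599] yaw -11.92 F [-0.5 -0.1  0.4] open 0.06
shift [ 261.9 -126.5   16.4] az -1.116
```

```bash
python3 -m inch '60 262 -127 5 0 0.052 0; 60 262 -127 5 0 0.052 0; 60 262 -127 5 0 0.052 0; 60 262 -127 5 0 0.052 0; 60 262 -127 5 0 0.052 0; 60 262 -127 5 0 0.052 0; 60 262 -127 5 0 0.052 0; 60 262 -127 5 0 0.052 0; 60 262 -127 5 0 0.052 0' >/dev/null
python3 -m inch '60 0 0 0 0 0 -1.1; 60 0 0 0 0 0 -1.1; 60 0 0 0 0 0 -1.1; 60 0 0 0 0 0 -1.1; 60 0 0 0 0 0 -1.1; 60 0 0 0 0 0 -1.1; 60 0 0 0 0 0 -1.1; 60 0 0 0 0 0 -1.1; 60 0 0 0 0 0 -1.1; 60 0 0 0 0 0 -1.1; 60 0 0 0 0 0 -1.1' >/dev/null
python3 - <<'E'
from h import *
tool([.4785,.2235,.04],51.3); print(env.read_state()['eef_rot'].round(3).tolist())
c=wrist(); np.savez("w3.npz",**c); cv2.imwrite("pics/w3.png",c["image"])
E
```

```text
t 9.63 pos [0.4783 0.2232 0.1404] yaw 50.84 F [-0.3  0.1 -0.6] open 0.0599
shift [-1.000e-01  6.000e-01  1.004e+02] az -0.008
[[-0.775, 0.631, -0.002], [0.632, 0.775, -0.001], [0.001, -0.002, -1.0]]
```

View pics/w3.png

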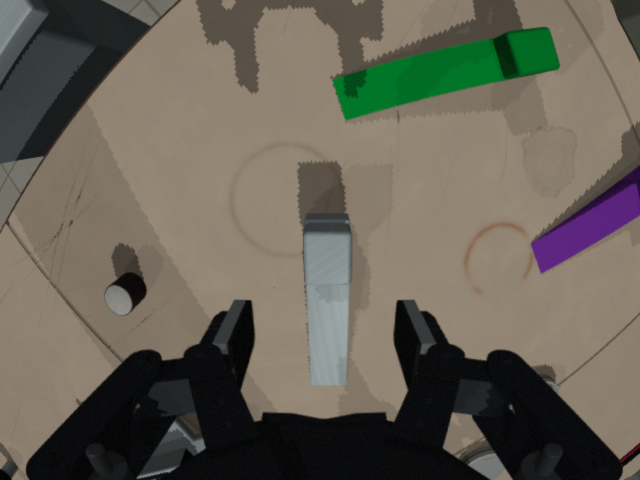

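The wrist view shows the shim's block top from (304,222) to (351,283) and its tip at (330,385), with the jaws lined up across it.

```bash
python3 - <<'E'
from h import *
c=dict(np.load("w3.npz"))
b=np.array([wz(c,*q,.044) for q in[(304,222),(350,222),(351,283),(304,283)]]); t=np.array([wz(c,*q,.003) for q in[(312,385),(347,385)]])
m=b.mean(0); d=t.mean(0)-m; y=np.degrees(np.arctan2(d[1],d[0])); print(m,t.mean(0),y,np.hypot(*d[:2])); tool([m[0],m[1],.036],y+90)
E
```

```text
[0.47703003 0.22749324 0.044     ] [0.58253972 0.14518445 0.003     ] -37.958022884038364 0.13381715639273994
t 9.68 pos [0.4783 0.2235 0.1407] yaw 50.86 F [0.6 0.1 0.6] open 0.06
shift [  3.5   2.5 104.7] az -0.021
```

```bash
python3 -m inch '60 2 3 40 0 0 -0.014; 60 2 3 80 0 0 -0.014; 60 2 3 100 0 0 -0.014; 60 2 3 104 0 0 -0.014; 60 2 3 104 0 0 -0.014; 0 2 3 104 0 0 -0.014; 0 2 3 104 0 0 -0.014; 0 2 3 104 0 0 -0.014; 0 2 3 104 0 0 -0.014; 0 2 3 104 0 0 -0.014; 0 2 3 104 0 0 -0.014' 60
python3 -c "
from h import *
tool([.5996,.1788,.036],-11.8)"
```

```text
clock: 10.6
position: [0.4804, 0.2289, 0.0404]
eef_rot: [[-0.787, 0.617, 0.005], [0.617, 0.787, 0.001], [-0.003, 0.004, -1.0]]
contact_force: [-0.9, -0.9, 6.2]
opening: 0.0294
grasp_force: 59.8
t 10.6 pos [0.4804 0.2289 0.0404] yaw 51.9 F [-0.9 -0.9  6.2] open 0.0294
shift [-124.7   34.1    4.9] az 1.112
```

```bash
python3 -c "
from h import *
c=dict(np.load('w3.npz')); print(wz(c,540,272,.003),wz(c,532,240,.003),wz(c,340,118,.003))"
python3 -m inch '0 0 0 -4 0 0 0; 0 0 0 -6 0 0 0; 0 0 0 -6 0 0 0; 0 0 0 -6 0 0 0'
```

```text
[0.61330255 0.34579169 0.003     ] [0.58304876 0.35255054 0.003     ] [0.4190252  0.28586833 0.003     ]
clock: 10.93
position: [0.4782, 0.2283, 0.0432]
eef_rot: [[-0.787, 0.617, -0.001], [0.617, 0.787, -0.0], [0.001, -0.0, -1.0]]
contact_force: [-0.2, -0.9, -2.2]
opening: 0.0294
grasp_force: 58.7
```

```bash
python3 -m inch '0 -126 35 -6 0 0 1.112; 0 -126 35 -6 0 0 1.112; 0 -126 35 -6 0 0 1.112; 0 -126 35 -6 0 0 1.112; 0 -126 35 -6 0 0 1.112; 0 -126 35 -6 0 0 1.112; 0 -126 35 -6 0 0 1.112; 0 -126 35 -6 0 0 1.112; 0 -126 35 -6 0 0 1.112; 0 -126 35 -6 0 0 1.112; 0 -126 35 -6 0 0 1.112; 0 -126 35 -6 0 0 1.112' >/dev/null
python3 - <<'E'
from h import *
tool([.5996,.1788,.037],-11.8)
c=env.capture("scene"); np.savez("scene3.npz",**c); a=cv2.resize(c["image"][200:320,240:400],None,fx=5,fy=5,interpolation=2); cv2.imwrite("pics/s3.png",a)
E
```

```text
t 11.93 pos [0.5991 0.1782 0.0491] yaw -11.67 F [-0.4  0.1 -2.8] open 0.0293
shift [ 0.7  0.3 12.1] az 0.002
```

View pics/s3.png

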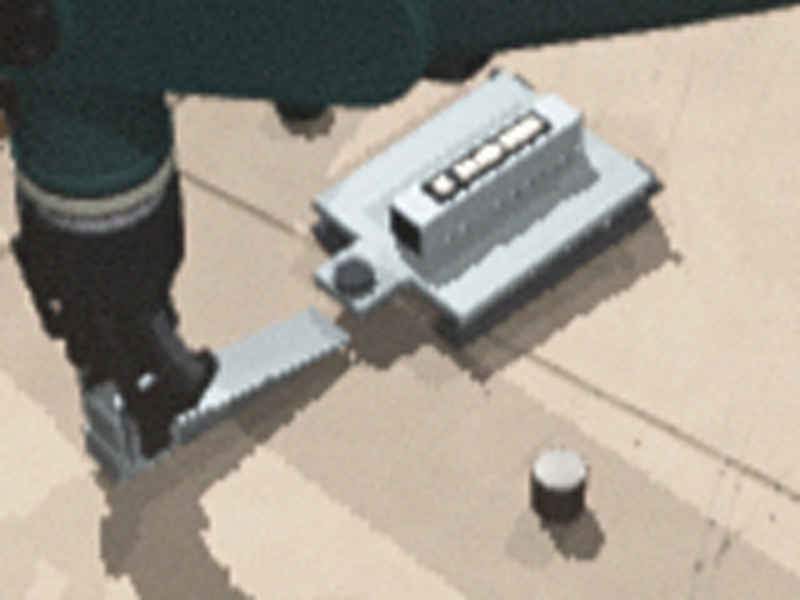

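Shim is held with its tip at about (330,327) in this crop, in front of the nose screw at (354,274). I'll lower it and check the alignment.

```bash
python3 -m inch '0 0 0 4 0 0 0; 0 0 0 8 0 0 0; 0 0 0 9 0 0 0; 0 0 0 9 0 0 0' | egrep 'pos|force'
python3 -m inch '0 0 0 1 0 0 0; 0 0 0 2 0 0 0; 0 0 0 2 0 0 0; 0 0 0 2 0 0 0' | egrep 'pos|force'
python3 - <<'E'
from h import *
c=dict(np.load("scene3.npz")); A=lambda x,y:(240+x/5,200+y/5)
t=(onz(c,*A(310,310),.013)+onz(c,*A(350,345),.013))/2; f=onz(c,*A(354,274),.029); print(t,f)
d=np.array([-.2045,-.979]); e=np.array([.979,-.2045]); v=(f-t)[:2]; print("along",v@d,"across",v@e); tool([.5996,.1788,.037],-11.8)
E
```

```text
position: [0.5994, 0.1782, 0.0405]
contact_force: [-0.3, 0.7, -0.9]
grasp_force: 60.8
position: [0.5994, 0.1782, 0.0404]
contact_force: [-2.7, -1.1, 7.7]
grasp_force: 61.8
[0.5648076  0.05540601 0.013     ] [0.56847298 0.02895852 0.029     ]
along 0.025142518894791268 across 0.008996918847740672
t 12.65 pos [0.5994 0.1782 0.0404] yaw -11.79 F [-2.7 -1.1  7.7] open 0.0292
shift [0.6 0.1 3.4] az 0.0
```

```bash
python3 - <<'E'
from h import *
c=dict(np.load("scene3.npz"))
o=np.array([.5993,.1782]); d=np.array([-.2045,-.979]); e=np.array([.979,-.2045])
for x,y,z in[(130,15,.012),(130,-15,.012),(130,15,.0095),(130,-15,.0095),(60,15,.024),(60,-15,.024)]:
    p=o+d*x/1e3+e*y/1e3; print(x,y,((proj(c,[*p,z])-[240,200])*5).round(0))
print("screw",((proj(c,[.5685,.03,.029])-[240,200])*5).round(0))
c=env.capture("scene"); s=env.capture("side"); np.savez("scene4.npz",**c); np.savez("side4.npz",**s)
a=cv2.resize(c["image"][230:280,270:340],(700,500),interpolation=2)
u,v=proj(s,[.5706,.045,.01]).astype(int); print(u,v)
b=s["image"][v-22:v+8,u-30:u+30]; 
out=np.zeros((600,800,3),np.uint8); out[:300,:420]=cv2.resize(a,(420,300)); out[300:,:600]=cv2.resize(b,(600,300),interpolation=2); cv2.imwrite("pics/s4.png",out)
E
```

```text
130 15 [305. 302.]
130 -15 [342. 333.]
130 15 [305. 305.]
130 -15 [342. 336.]
60 15 [201. 352.]
60 -15 [238. 385.]
screw [353. 275.]
309 257
```

View pics/s4.png

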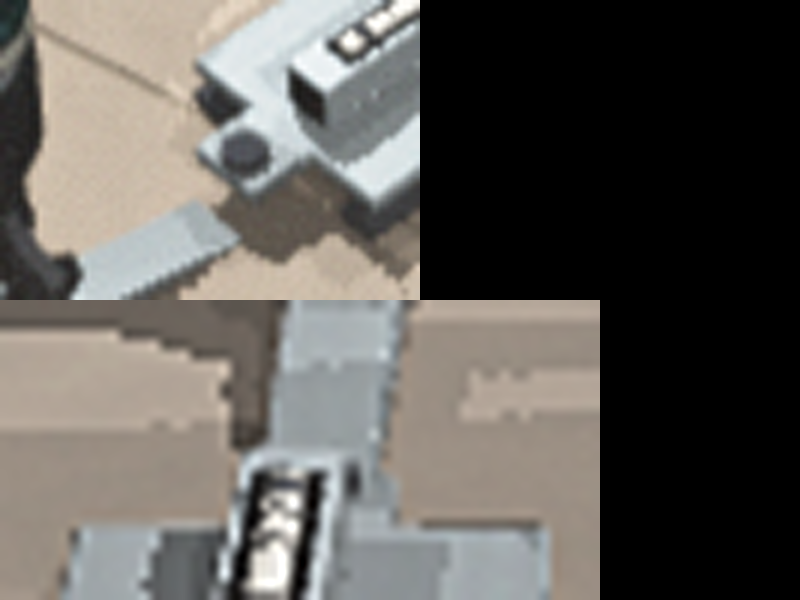

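The final crop shows the shim tip lined up with the nose to within a couple of mm, in both the scene and side views. Pushing in steps.

```bash
python3 -m inch '0 -4 0 -1 0 0 0; 0 -8 0 -1 0 0 0; 0 -12 0 -1 0 0 0; 0 -16 0 -1 0 0 0; 0 -20 0 -1 0 0 0; 0 -24 0 -1 0 0 0; 0 -24 0 -1 0 0 0; 0 -24 0 -1 0 0 0' | egrep 'pos|force'
for i in 1; do python3 -c "
from h import *
c=env.capture('scene'); np.savez('b0.npz',**c)
d=dict(np.load('scene4.npz')); p=np.array([.5485,-.0605]);h=np.array([.2045,.979])
for n,q in (('before',d),('now',c)):
  g=cv2.cvtColor(q['image'],6); r=[]
  for k in range(-44,45,2):
    x=p+h*k/1e3; u,v=proj(q,[*x,.063-.0524*k/1e3]); r.append(int(cv2.getRectSubPix(g,(1,1),(float(u),float(v)))[0,0]))
  print(n,r)
"; done
```

```text
position: [0.595, 0.154, 0.0404]
contact_force: [-0.5, 1.4, 5.6]
grasp_force: 61.7
before [239, 235, 194, 160, 169, 204, 223, 232, 225, 230, 238, 230, 237, 229, 231, 240, 216, 175, 167, 196, 231, 242, 236, 243, 222, 221, 185, 183, 225, 231, 225, 242, 219, 162, 102, 105, 142, 212, 242, 244, 204, 134, 84, 75, 136]
now [240, 236, 193, 158, 170, 205, 223, 233, 224, 231, 240, 231, 237, 231, 232, 239, 215, 176, 168, 195, 230, 241, 236, 244, 221, 222, 186, 182, 225, 231, 225, 243, 220, 163, 103, 106, 143, 212, 243, 243, 204, 133, 83, 74, 134]
```

```bash
cat > ball.py <<'E'
from h import *
c=env.capture('scene'); p=np.array([.5485,-.0605]);h=np.array([.2045,.979]); g=cv2.cvtColor(c['image'],6)
for dz in(.064,.067):
  r=[]
  for k in range(-44,45,2):
    x=p+h*k/1e3; u,v=proj(c,[*x,dz]); r.append(int(cv2.getRectSubPix(g,(1,1),(float(u),float(v)))[0,0]))
  print(dz,r)
s=env.read_state(); print("t",round(s["clock"],2),np.round(s["position"],4),np.round(s["contact_force"],1), "pushed",((np.array([.5994,.1782])-s["position"][:2])@h*1e3).round(1))
E
python3 -m inch '0 -4 0 0 0 0 0; 0 -8 0 0 0 0 0; 0 -12 0 0 0 0 0; 0 -12 0 0 0 0 0' | egrep 'pos|force'
python3 -m inch '0 -4 0 0 0 0 0; 0 -8 0 0 0 0 0; 0 -12 0 0 0 0 0; 0 -12 0 0 0 0 0' | egrep 'pos|force'; python3 ball.py
```

```text
position: [0.5928, 0.1439, 0.0404]
contact_force: [1.0, 4.8, 4.3]
grasp_force: 61.5
position: [0.5903, 0.1325, 0.0405]
contact_force: [1.4, 4.5, 4.5]
grasp_force: 61.6
0.064 [224, 190, 167, 175, 218, 238, 240, 244, 245, 245, 245, 234, 240, 242, 245, 244, 224, 192, 208, 233, 239, 243, 227, 224, 238, 224, 199, 200, 201, 224, 240, 213, 153, 109, 89, 105, 155, 204, 227, 195, 173, 127, 91, 75, 114]
0.067 [239, 228, 202, 168, 175, 203, 190, 193, 215, 218, 207, 203, 183, 195, 216, 208, 200, 163, 131, 172, 207, 198, 191, 170, 168, 186, 183, 156, 156, 142, 166, 191, 174, 139, 106, 98, 117, 146, 167, 165, 143, 117, 115, 103, 121]
t 14.18 [0.5903 0.1322 0.0404] [1.3 5.1 3.9] pushed 46.9
```

```bash
python3 -m inch '0 -3 0 0 0 0 0; 0 -6 0 0 0 0 0; 0 -9 0 0 0 0 0; 0 -12 0 0 0 0 0; 0 -12 0 0 0 0 0; 0 -12 0 0 0 0 0' | egrep 'pos|force'; python3 ball.py
python3 -m inch '0 -3 0 0 0 0 0; 0 -6 0 0 0 0 0; 0 -9 0 0 0 0 0; 0 -9 0 0 0 0 0; 0 -9 0 0 0 0 0; 0 -9 0 0 0 0 0' | egrep 'pos|force'; python3 ball.py
```

```text
position: [0.5878, 0.1207, 0.0404]
contact_force: [0.6, 6.3, 4.9]
grasp_force: 61.6
0.064 [225, 198, 191, 228, 242, 243, 245, 246, 245, 246, 245, 239, 245, 245, 245, 224, 200, 206, 241, 244, 241, 246, 245, 249, 245, 223, 189, 180, 135, 99, 90, 129, 209, 244, 246, 243, 241, 225, 238, 235, 193, 112, 83, 110, 181]
0.067 [238, 227, 189, 152, 179, 208, 212, 208, 217, 220, 209, 212, 206, 202, 218, 205, 183, 172, 169, 198, 215, 200, 209, 229, 213, 203, 173, 135, 139, 121, 100, 99, 120, 169, 207, 211, 202, 187, 167, 184, 196, 143, 105, 72, 118]
t 14.73 [0.5878 0.1207 0.0404] [1.5 6.7 5.5] pushed 58.7
position: [0.586, 0.1118, 0.0404]
contact_force: [1.1, 6.5, 4.2]
grasp_force: 61.6
0.064 [215, 185, 190, 226, 241, 247, 250, 249, 246, 245, 246, 246, 251, 247, 246, 206, 180, 201, 239, 244, 241, 246, 240, 224, 163, 95, 93, 123, 193, 234, 245, 246, 249, 246, 243, 242, 245, 246, 250, 234, 176, 90, 85, 139, 202]
0.067 [237, 219, 186, 160, 182, 215, 239, 232, 227, 222, 210, 225, 237, 221, 225, 197, 159, 153, 164, 200, 215, 196, 202, 225, 189, 121, 94, 90, 137, 188, 198, 218, 239, 221, 216, 210, 203, 222, 232, 218, 200, 124, 85, 73, 137]
t 15.28 [0.586  0.1118 0.0404] [1.  6.  4.6] pushed 67.8
```

```bash
python3 -m inch '0 -3 0 0 0 0 0; 0 -6 0 0 0 0 0; 0 -6 0 0 0 0 0; 0 -6 0 0 0 0 0; 0 -6 0 0 0 0 0; 0 -6 0 0 0 0 0; 0 -6 0 0 0 0 0; 0 -6 0 0 0 0 0; 0 -6 0 0 0 0 0; 0 -6 0 0 0 0 0; 0 -6 0 0 0 0 0' | egrep 'pos|force'; python3 ball.py
```

```text
position: [0.5847, 0.106, 0.0404]
contact_force: [0.6, 6.2, 4.1]
grasp_force: 61.6
0.064 [204, 164, 179, 226, 243, 247, 250, 248, 246, 246, 246, 247, 251, 244, 229, 195, 193, 223, 248, 239, 213, 166, 113, 88, 95, 135, 190, 243, 245, 245, 244, 244, 247, 246, 244, 240, 243, 244, 244, 210, 146, 72, 96, 175, 227]
0.067 [236, 209, 168, 147, 188, 222, 240, 231, 224, 220, 207, 222, 237, 226, 229, 189, 155, 174, 198, 210, 225, 203, 151, 96, 91, 99, 106, 150, 203, 228, 205, 212, 237, 225, 223, 202, 190, 216, 229, 208, 178, 100, 76, 88, 163]
t 16.25 [0.5848 0.106  0.0404] [1.7 6.4 5. ] pushed 73.7
```

```bash
python3 -m inch '0 -3 0 0 0 0 0; 0 -6 0 0 0 0 0; 0 -9 0 0 0 0 0; 0 -9 0 0 0 0 0; 0 -9 0 0 0 0 0; 0 -9 0 0 0 0 0; 0 -9 0 0 0 0 0; 0 -9 0 0 0 0 0; 0 -9 0 0 0 0 0; 0 -9 0 0 0 0 0; 0 -9 0 0 0 0 0' | egrep 'pos|force'; python3 ball.py
```

```text
position: [0.5829, 0.0972, 0.0404]
contact_force: [1.6, 6.3, 4.7]
grasp_force: 61.6
0.064 [190, 156, 156, 191, 230, 247, 250, 248, 246, 244, 244, 245, 250, 246, 239, 225, 211, 164, 113, 88, 100, 154, 209, 242, 219, 202, 224, 245, 245, 248, 249, 246, 246, 246, 245, 248, 248, 245, 238, 187, 126, 76, 115, 187, 232]
0.067 [234, 208, 163, 136, 176, 219, 240, 233, 230, 220, 202, 218, 238, 227, 231, 237, 220, 175, 136, 101, 82, 98, 151, 219, 208, 173, 180, 202, 219, 242, 243, 237, 239, 225, 226, 241, 241, 237, 232, 191, 158, 98, 87, 111, 186]
t 17.22 [0.5829 0.0972 0.0404] [3.3 7.  5.4] pushed 82.7
```

```bash
python3 -m inch '0 1 0 0 0 0 0; 0 2.5 0 0 0 0 0; 0 2.5 0 0 0 0 0; 0 2.5 0 0 0 0 0; 0 2.5 0 0 0 0 0; 0 2.5 0 0 0 0 0; 0 2.5 0 0 0 0 0; 0 2.5 0 0 0 0 0' | egrep 'pos|force'; python3 ball.py
python3 -m inch '34 0 0 0 0 0 0; 40 0 0 0 0 0 0; 55 0 0 0 0 0 0; 55 0 0 0 0 0 0; 55 0 0 0 0 0 0; 55 0 0 0 0 0 0; 55 0 0 -15 0 0 0; 55 0 0 -40 0 0 0; 55 0 0 -80 0 0 0; 55 0 0 -120 0 0 0; 55 0 0 -120 0 0 0; 55 0 0 -120 0 0 0' | egrep 'pos|force'; python3 ball.py
python3 -c "
from h import *
tool([.5485,-.057,.16],-11.8)"
```

```text
position: [0.5829, 0.0972, 0.0404]
contact_force: [-0.9, 0.2, 6.1]
grasp_force: 61.7
0.064 [193, 159, 157, 190, 231, 248, 250, 248, 246, 244, 245, 247, 251, 246, 239, 223, 197, 152, 109, 86, 96, 149, 207, 243, 219, 202, 224, 244, 244, 247, 249, 247, 247, 246, 245, 248, 249, 247, 239, 185, 124, 77, 115, 185, 231]
0.067 [235, 209, 164, 135, 177, 221, 240, 233, 230, 221, 204, 219, 238, 227, 231, 237, 217, 173, 136, 101, 83, 98, 150, 220, 207, 171, 180, 201, 217, 240, 242, 237, 240, 227, 227, 240, 241, 237, 233, 192, 156, 98, 87, 110, 186]
t 17.93 [0.5829 0.0973 0.0404] [-1.6 -0.5  6.2] pushed 82.6
position: [0.5848, 0.0986, 0.1639]
contact_force: [0.8, 0.7, -1.0]
grasp_force: 0.0
0.064 [188, 156, 153, 186, 226, 244, 247, 245, 243, 241, 241, 243, 247, 242, 233, 215, 200, 154, 105, 79, 87, 132, 184, 218, 194, 169, 192, 215, 219, 228, 231, 223, 220, 217, 217, 225, 226, 218, 210, 160, 109, 71, 100, 159, 204]
0.067 [231, 205, 159, 131, 173, 216, 235, 229, 227, 217, 199, 216, 236, 223, 226, 230, 209, 161, 123, 92, 72, 87, 133, 196, 185, 149, 157, 179, 196, 223, 228, 222, 219, 202, 201, 216, 220, 216, 208, 167, 136, 88, 78, 94, 161]
t 18.98 [0.5833 0.0984 0.1609] [ 0.7  0.2 -0.4] pushed 81.4
t 18.98 pos [0.5833 0.0984 0.1609] yaw -11.8 F [ 0.7  0.2 -0.4] open 0.055
shift [-159.3   -2.2    0.7] az 0.0
```

Let go. Now measuring the ball closely from above, numerically, with the wrist camera.

```bash
python3 -m inch '55 -159 -2 0 0 0 0; 55 -159 -2 0 0 0 0; 55 -159 -2 0 0 0 0; 55 -159 -2 0 0 0 0; 55 -159 -2 0 0 0 0; 55 -159 -2 0 0 0 0; 55 -159 -2 0 0 0 0; 55 -159 -2 0 0 0 0' | egrep 'pos|force'
python3 - <<'E'
from h import *
c=wrist(); np.savez("w5.npz",**c); g=cv2.cvtColor(c["image"],6)
n=g[120:340,280:360]
# tube: bright columns
_,m=cv2.threshold(n,225,255,0); cols=m.mean(0); print(cols.round(0).astype(int).tolist())
u=int(np.average(np.arange(80),weights=cols**2)); u0=280+u; print("col",u0)
for dx in(-3,3): print(dx,list(zip(range(150,330,2),g[150:330:2,u0+dx].tolist())))
print([wz(c,u0,v,.067).round(4)[:2].tolist() for v in(200,220,240,260,280)])
E
```

```text
position: [0.5479, -0.0557, 0.1583]
contact_force: [1.2, -0.4, -0.2]
grasp_force: 0.0
[0, 0, 0, 0, 0, 0, 0, 0, 0, 0, 0, 0, 0, 0, 0, 0, 0, 0, 0, 0, 0, 0, 0, 0, 0, 0, 0, 0, 0, 0, 0, 0, 0, 0, 0, 0, 0, 0, 0, 0, 0, 0, 0, 0, 0, 0, 0, 0, 0, 0, 0, 0, 0, 0, 0, 0, 0, 0, 0, 0, 0, 0, 0, 0, 0, 0, 0, 0, 0, 0, 0, 0, 0, 0, 0, 0, 0, 0, 0, 0]Traceback (most recent call last):
  File "<stdin>", line 6, in <module>
    raise ZeroDivisionError(
        "Weights sum to zero, can't be normalized")
ZeroDivisionError: Weights sum to zero, can't be normalized
```

```bash
python3 - <<'E'
from h import *
c=dict(np.load("w5.npz")); im=c["image"]; g=cv2.cvtColor(im,6); print(g[230,290:356:2].tolist(),g[280,290:356:2].tolist())
for u in(318,322,326): print(u,g[170:326:2,u].tolist())
E
```

```text
[99, 92, 91, 92, 89, 90, 90, 90, 122, 153, 125, 50, 17, 23, 83, 123, 145, 163, 182, 194, 206, 211, 206, 59, 17, 25, 139, 168, 173, 135, 145, 145, 147] [103, 103, 93, 91, 89, 88, 89, 88, 107, 160, 124, 44, 18, 25, 72, 59, 41, 53, 60, 65, 67, 105, 134, 34, 18, 73, 166, 171, 164, 145, 148, 146, 146]
318 [21, 7, 47, 124, 156, 157, 158, 158, 157, 158, 157, 158, 158, 158, 157, 158, 158, 153, 32, 20, 18, 21, 32, 66, 82, 82, 83, 82, 84, 83, 83, 82, 83, 84, 83, 85, 84, 84, 84, 86, 84, 84, 86, 85, 38, 55, 84, 87, 86, 85, 76, 54, 21, 21, 38, 72, 88, 74, 36, 65, 90, 89, 90, 90, 91, 89, 91, 90, 92, 91, 91, 91, 92, 94, 92, 92, 86, 45]
322 [21, 5, 46, 124, 159, 161, 160, 162, 160, 159, 161, 161, 161, 161, 161, 161, 162, 156, 31, 19, 20, 29, 115, 135, 141, 141, 142, 142, 143, 143, 145, 144, 144, 145, 146, 143, 146, 147, 146, 147, 147, 149, 148, 149, 102, 52, 147, 151, 153, 153, 122, 33, 36, 40, 43, 41, 90, 157, 98, 75, 156, 157, 159, 159, 159, 160, 160, 161, 161, 162, 162, 163, 162, 160, 163, 164, 162, 162]
326 [19, 7, 47, 126, 161, 163, 163, 163, 163, 163, 163, 163, 163, 163, 163, 164, 164, 158, 33, 22, 20, 38, 135, 173, 180, 180, 181, 181, 180, 181, 182, 183, 182, 184, 183, 184, 184, 185, 185, 186, 187, 187, 187, 187, 151, 56, 185, 189, 190, 190, 151, 47, 51, 55, 59, 60, 70, 184, 156, 71, 189, 194, 195, 197, 197, 197, 197, 198, 198, 198, 198, 198, 199, 200, 199, 200, 200, 199]
```

The rings are at rows 259.3 and 287.2 and the ball is at 276.4. That puts it about 2 to 2.5 mm toward the pivot, so the nose is slightly high. It's within tolerance but close to the limit, so I'll regrip and draw the shim back a few mm.

```bash
python3 -m inch '55 159 2 0 0 0 0; 55 159 2 0 0 0 0; 55 159 2 0 0 0 0; 55 159 2 0 0 0 0; 55 159 2 0 0 0 0; 55 159 2 0 0 0 0; 55 159 2 0 0 0 0; 55 159 2 0 0 0 0' >/dev/null; python3 -c "
from h import *
tool([.5829,.0973,.0405],-11.8)"
```

```text
t 20.37 pos [0.5825 0.098  0.1593] yaw -11.81 F [-0.8  0.5  0.1] open 0.0551
shift [ -0.6   0.6 118.8] az -0.0
```

```bash
python3 -m inch '55 0 0 40 0 0 0; 55 0 0 80 0 0 0; 55 0 0 105 0 0 0; 55 0 0 117 0 0 0; 55 0 0 117 0 0 0; 0 0 0 117 0 0 0; 0 0 0 117 0 0 0; 0 0 0 117 0 0 0; 0 0 0 117 0 0 0; 0 0 0 117 0 0 0' 50 | egrep 'pos|force'
python3 -m inch '0 2 0 0 0 0 0; 0 3 0 0 0 0 0; 0 3 0 0 0 0 0; 0 3 0 0 0 0 0; 0 3 0 0 0 0 0; 0 3 0 0 0 0 0; 0 3 0 0 0 0 0' | egrep 'pos|force'; python3 ball.py
```

```text
position: [0.5844, 0.0984, 0.0455]
contact_force: [-0.7, -0.3, 6.0]
grasp_force: 50.7
position: [0.5846, 0.0989, 0.0455]
contact_force: [-3.5, -6.9, 7.8]
grasp_force: 50.5
0.064 [192, 159, 157, 189, 229, 247, 250, 248, 247, 245, 244, 245, 251, 245, 236, 212, 194, 157, 113, 87, 99, 157, 210, 244, 221, 202, 225, 244, 244, 247, 250, 247, 247, 246, 244, 248, 250, 246, 239, 187, 127, 76, 114, 186, 231]
0.067 [233, 208, 164, 138, 178, 220, 239, 233, 230, 220, 202, 219, 238, 227, 231, 235, 209, 164, 131, 101, 82, 98, 152, 220, 208, 172, 181, 203, 219, 240, 243, 237, 240, 227, 227, 241, 243, 237, 231, 192, 157, 98, 86, 109, 183]
t 21.83 [0.5846 0.0989 0.0455] [-2.5 -8.   8. ] pushed 80.7
```

```bash
python3 -m inch '0 0 0 -1.5 0 0 0; 0 1 0 -1.5 0 0 0; 0 2 0 -1.5 0 0 0; 0 2 0 -1.5 0 0 0; 0 2 0 -1.5 0 0 0; 0 2 0 -1.5 0 0 0; 0 2 0 -1.5 0 0 0; 0 2 0 -1.5 0 0 0' | egrep 'pos|force'; python3 ball.py
```

```text
position: [0.5847, 0.1015, 0.0455]
contact_force: [-0.6, -5.3, 2.6]
grasp_force: 50.5
0.064 [191, 155, 150, 178, 225, 247, 250, 249, 247, 246, 247, 246, 249, 248, 247, 231, 217, 199, 171, 114, 89, 102, 161, 222, 217, 203, 226, 245, 245, 246, 246, 245, 246, 246, 245, 248, 250, 246, 243, 202, 137, 73, 109, 182, 230]
0.067 [235, 207, 159, 129, 173, 219, 239, 233, 230, 220, 204, 219, 237, 226, 232, 239, 222, 191, 172, 134, 101, 92, 117, 176, 185, 169, 181, 203, 218, 235, 223, 222, 237, 226, 226, 240, 241, 234, 230, 201, 171, 98, 79, 98, 179]
t 22.55 [0.5847 0.1015 0.0455] [-1.6 -5.6  2.4] pushed 78.1
```

```bash
python3 -m inch '0 -1.5 0 0 0 0 0; 0 -1.5 0 0 0 0 0; 0 -1.5 0 0 0 0 0' | egrep 'pos|force'
python3 -m inch '34 0 0 0 0 0 0; 40 0 0 0 0 0 0; 55 0 0 0 0 0 0; 55 0 0 0 0 0 0; 55 0 0 0 0 0 0; 55 0 0 0 0 0 0; 55 0 0 -15 0 0 0; 55 0 0 -40 0 0 0; 55 0 0 -80 0 0 0; 55 0 0 -115 0 0 0; 55 0 0 -115 0 0 0; 55 0 0 -115 0 0 0' | egrep 'pos|force'; python3 ball.py
python3 -c "
from h import *
tool([.5479,-.0557,.1583],-11.8)"
```

```text
position: [0.5847, 0.1014, 0.0455]
contact_force: [0.9, -2.8, 4.4]
grasp_force: 50.7
position: [0.5853, 0.1021, 0.1629]
contact_force: [0.5, -0.6, -0.7]
grasp_force: 0.0
0.064 [189, 154, 148, 176, 223, 245, 247, 246, 244, 243, 243, 244, 247, 245, 244, 227, 209, 188, 162, 113, 84, 86, 132, 177, 181, 174, 197, 219, 220, 225, 225, 221, 224, 222, 220, 227, 230, 221, 216, 174, 120, 68, 95, 157, 205]
0.067 [232, 204, 158, 128, 171, 217, 234, 228, 227, 218, 203, 217, 236, 223, 228, 232, 213, 179, 161, 136, 103, 82, 94, 128, 145, 146, 158, 180, 197, 215, 203, 203, 213, 204, 206, 221, 225, 217, 209, 177, 148, 87, 71, 84, 157]
t 23.85 [0.5839 0.1019 0.1602] [-0.3 -0.4 -0.7] pushed 77.9
t 23.85 pos [0.5839 0.1019 0.1602] yaw -11.8 F [-0.3 -0.4 -0.7] open 0.055
shift [-161.6   -3.     1.7] az -0.0
```

```bash
python3 -m inch '55 -161 -3 0 0 0 0; 55 -161 -3 0 0 0 0; 55 -161 -3 0 0 0 0; 55 -161 -3 0 0 0 0; 55 -161 -3 0 0 0 0; 55 -161 -3 0 0 0 0; 55 -161 -3 0 0 0 0; 55 -161 -3 0 0 0 0' | egrep 'pos|force'
python3 - <<'E'
from h import *
c=wrist(); g=cv2.cvtColor(c["image"],6)
for u in(322,326): print(u,g[250:300,u].tolist())
E
```

```text
position: [0.5473, -0.054, 0.1579]
contact_force: [0.1, -0.1, 0.3]
grasp_force: 0.0
322 [132, 133, 131, 132, 133, 134, 133, 133, 133, 129, 95, 45, 42, 87, 131, 135, 136, 135, 136, 133, 112, 70, 32, 28, 30, 31, 32, 32, 34, 43, 69, 106, 135, 139, 140, 140, 139, 136, 102, 48, 71, 116, 139, 143, 143, 142, 143, 144, 143, 144]
326 [172, 171, 172, 173, 173, 173, 174, 174, 174, 171, 149, 101, 47, 101, 169, 175, 176, 176, 173, 146, 94, 46, 41, 45, 46, 49, 51, 53, 55, 55, 56, 59, 103, 172, 179, 180, 178, 163, 135, 93, 57, 113, 175, 178, 164, 177, 182, 183, 183, 182]
```

The ball is centred between the rings: rings at 262 and 290, ball at 276. Everything is released, so I'm handing in.

```bash
python3 -c "
from workcell import env
print(env.sign_off())"
```

```text
the job is handed in; nothing more can be done
None
```

The level lies on the middle of the plate, the steel shim alone holds the nose level with the ball centred between its marks, the gripper has let go, no bystander was touched, and the job was handed in at about 25 s; sign-off returned no verdict.

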